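# Unlatch the jar carrier and hold its gate wide

## Task

Open the barred front gate of the sample-jar carrier so that the jars can be taken out. First squeeze together the two tabs of the catch on the fixed panel beside the gate, so that its bolt is drawn fully back; it stays there. Only then squeeze the two tabs of the gate's own spring catch and, keeping them squeezed, swing the gate outward past its detent and finish still holding it by the squeezed catch, wide open at about a right angle to the carrier's front; do not disturb the jars or the things standing nearby.

Things in the scene. Friction and masses are not known exactly. Their poses are not given: they have to be found in the camera images.
- carrier: Jar rack, aluminium and white sheet, 284 mm wide (y), 142 deep (x), 95 high, fixed. Origin: centre of underside; x back, y left, z up. Its front, 65 mm before the origin, has a barred gate (left, 170 mm wide, upright hinge axis at its left end, 135 mm left of the origin) and, past a 5 mm gap, a plain fixed panel 102 mm wide (right); both 8 mm thick, tops at z = 102 mm.
- gate (a joint): Gate hinge angle, rad: 0 shut, grows as the free right end swings outward to the robot (clockwise from above), stop 1.75. A spring pulls it shut (0.06 N m at 0, 0.17 at 1.75); a spring-ball detent at the hinge resists between about 0.5 and 1.2 rad (up to 0.25 N m more, 2 N at the catch). Let go when wide open, it swings back to about 1 rad. Locked while either bolt is engaged.
- gate_hinge (a point): Point on the gate's upright hinge axis, 122 mm above the bench. Its frame turns with the gate: -y along the gate from hinge to free end, -x out of the gate's front face, z up. A steel cam disc of 44 mm diameter sits here, top at z = 125 mm.
- panel_catch (a joint): Draw of the catch on the fixed panel, in m: 0 bolt across the gate's end, 0.014 fully drawn back (stop); the gate is free of it from 0.012. No spring: it slides with 4 N of friction and stays where it is left.
- panel_fixed_tab (a point): Centre of the fixed tab of the panel's catch (the right one, on the panel's top edge). Tabs are steel plates 24 mm across the panel (x), 8 mm thick along it (y), standing from z = 102 to 142 mm; the point is at z = 122 mm. Axes as the carrier's.
- panel_sliding_tab (a point): Centre of the sliding tab of the panel's catch, of the same size, 32 mm left of its fixed tab (40 mm over both) at rest, and carrying the bolt; squeezed towards the fixed tab it ends 18 mm from it (26 mm over both). Axes as the carrier's.
- gate_catch (a joint): Draw of the gate's own catch, in m: 0 bolt in the keeper on the fixed panel, 0.014 fully squeezed (stop); the gate is free of it from 0.009. A spring pushes it back: 4 N at 0, 10 N at 0.014.
- gate_fixed_tab (a point): Centre of the fixed tab of the gate's catch, on the gate's top edge 109 mm from the hinge axis; tab of the same size and height as those of the panel's catch, 8 mm thick along the gate. Moves with the gate; axes as gate_hinge.
- gate_sliding_tab (a point): Centre of the sliding tab of the gate's catch, of the same size, 32 mm from its fixed tab on the side away from the hinge (40 mm over both) at rest; squeezed towards the fixed tab, that is towards the hinge, it ends 18 mm from it (26 mm over both). Moves with the gate; axes as gate_hinge.
- jar_left: Open glass sample jar, 69 mm wide, 105 mm high, loose, standing in the carrier behind the gate, at the left. Origin: centre of its underside.
- jar_right: The same kind of jar, at the right.
- mortar_small: Bystander: white porcelain mortar, 122 mm wide, 61 mm high, loose, right of the carrier. Origin: centre of its underside.
- beaker: Bystander: glass beaker, 75 mm wide, 92 mm high, loose, left of the carrier. Origin: centre of its underside.
- buffer_bottle: Bystander: small screw-capped bottle, 45 mm wide, 92 mm high, loose, right of the carrier. Origin: centre of its underside.

How it is judged:
By the outcome, as a careful person would: the job done as asked, in the order asked, and still so for the second after the job is handed in, while the arm keeps its last pose, push and grip.
It also fails if it takes over 42 s, if anything falls off the work surface, if the arm or the gripper's body presses on something with over 40 N, if the wrist force passes 120 N, or if a joint passes its speed limit or range.

## Robot

A 7-joint arm with a two-finger parallel gripper is mounted at the origin on a cart in front of the work surface, level with it; the furniture and walls round the work are solid. World frame = base frame: x ahead of the robot, y to its left, z up, the work surface at z = 0. Lengths are in m, angles in degrees, forces in N, time in s.
With the tool pointing down it reaches from about 0.425 to 0.8 m from the base axis. Payload 8.3 kg.
Tool frame: the origin (TCP) lies midway between the tips of the shut fingers; the grasp point (between the pads) lies 19 mm behind it; z points along the fingers, x is the direction in which the jaws open and shut, and the axes are right-handed (so a half turn about z gives the same grasp; the last joint's range is limited). The gripper opens to 85 mm and grips with 20 to 120 N. Pads are 22 mm wide; open, the fingers measure 114 mm over their backs; the gripper's body (76 mm by 85 mm) begins 54 mm behind the grasp point. The pads swing forward as they close: fully open they stand 13 mm farther back than shut.
Start: joints at [-66.801, 21.967, 0.94, 78.501, -0.361, 79.538, -2.664], TCP at [0.282, 0.558, 0.231] pointing down, gripper open.
Joint ranges: [-169.22, 169.22], [-14.56, 117.87], [-87.37, 89.26], [10.42, 133.3], [-82.24, 262.24], [0.94, 117.77], [-172.7, 172.7]. Speed limits (degrees/s): [136.94, 136.94, 172.46, 172.46, 180, 180, 180].

## Interface

Orientations are given as a 3x3 rotation matrix whose columns are the frame's x, y, z axes.
In Python, from rig import r, read_camera, hand_in gives the robot as it stands.
- The arm moves only by the shell command python3 -m handwheel 'ROWS' [FORCE]. ROWS is JSON, a list of rows, each an object with "gripper": the finger opening in cm, from 0 to 8.54; "dp": the shift along the world's x, y, z in cm, a list of three; "angular": the turn, a rotation vector about the world's x, y, z in rad, a list of three. A call has 1 to 5 rows; each row shifts and turns the commanded pose from where the row before left it; what a row does not reach is not made up. A row lasts 1/12 s, in which the tool goes at most 41.7 mm and 7.16 degrees, less where a joint would pass 70% of its speed; a pose out of reach is approached as far as the arm can. A call with a gripper value outside its range is refused whole. The fingers move at their own pace and stop on an object; FORCE is the grip in N (left out, the last holds). Time passes only in rows, so rows that do not move let the fingers close. It gives the time, the measured TCP pose, the force and the opening at its end, in the units of the state.
- r.observe(): the state, without advancing time (a new reading comes with each control period).
- read_camera(name): name is "scene" or "top" or "wrist"; returns a dict with "image" (384x512x3 uint8, red, green, blue), "range_z" (384x512 float32, m along the optical axis (not along the pixel's ray), 0 where there is no reading), "fx", "fy", "cx", "cy" (pixels), "T" (4x4, takes a point from camera to world coordinates). Camera axes: x right, y down, z forward; pixel columns grow to the right and rows downward; lengths in m; the calibration is good to about 2 mm. A picture is of the moment at which its call begins.
- hand_in(): hands the job in, once; it reports no verdict.
The state is a dict: "time_s": time; "q": joint angles; "dq": joint speeds; "effort": joint torques, N m; "tool_pos": TCP position; "orientation": TCP orientation; "force": force on the tool from outside, world axes, zero at the start; "ft_torque": the same for the moment, N m; "grip_width": opening from 0.0 (shut) to 1.0 (fully open).
Only numpy, scipy, OpenCV 4.12 (cv2) and the standard library are available. Lean on these libraries where they do the work, as an engineer would, in place of code of your own. Each camera call takes 0.05 s, during which the arm holds its last target.

## Working session

There is one attempt and no reset: what is moved stays moved. The work goes in short steps, Python scripts to look and compute and a shell command to move; the robot and the scene stay as the last step left them, time stands still between calls to the robot, and variables do not carry over. Pictures are saved under pics/ and viewed, and the job is handed in when it is done.

```bash
ls; mkdir -p pics
python3 - <<'E'
from rig import r, read_camera
import cv2,numpy as np
s=r.observe();print(s)
for n in("scene","top","wrist"):
    c=read_camera(n);cv2.imwrite(f"pics/{n}0.png",c["image"][:,:,::-1]);np.savez(f"pics/{n}0.npz",**c)
    print(n,c["fx"],c["cx"],c["cy"],c["T"].round(3).tolist())
E
```

```text
pics
{'time_s': 0.0, 'q': array([-66.80240961,  22.0163777 ,   0.93782005,  78.5634769 ,
        -0.36207664,  79.5370996 ,  -2.66570053]), 'dq': array([-0.04142838,  0.05647557,  0.1003613 ,  0.00553821,  0.02064389,
       -0.13646966, -0.03226302]), 'effort': array([-3.20984518e-04, -6.27597284e+01,  8.44366103e-01, -3.71815968e+01,
        1.64728949e-02,  1.43425033e-02, -1.05439292e-05]), 'tool_pos': array([0.28154055, 0.55742022, 0.23024943]), 'orientation': array([[ 4.50864057e-01,  8.92592192e-01, -8.83815259e-04],
       [ 8.92590406e-01, -4.50864923e-01, -1.78590182e-03],
       [-1.99256332e-03,  1.63139211e-05, -9.99998015e-01]]), 'force': array([ 0.37632955, -0.16322817,  1.0733045 ]), 'ft_torque': array([-0.01773341, -0.00756364,  0.0510516 ]), 'grip_width': 1.0015970956679079}
scene 417.9273391855316 253.48679169452018 200.85128468440593 [[0.812, -0.419, 0.405, 0.003], [-0.583, -0.591, 0.557, -0.923], [0.006, -0.689, -0.725, 1.186], [0.0, 0.0, 0.0, 1.0]]
top 355.6313471650868 252.59542842718767 189.0677867636048 [[-0.016, -0.993, 0.114, 0.472], [-0.999, 0.019, 0.032, -0.114], [-0.034, -0.114, -0.993, 1.197], [0.0, 0.0, 0.0, 1.0]]
wrist 285.426934440264 256.0541737521109 187.50921393858653 [[0.451, 0.846, 0.283, 0.209], [0.893, -0.427, -0.144, 0.594], [-0.001, 0.318, -0.948, 0.372], [0.0, 0.0, 0.0, 1.0]]
```

View pics/scene0.png

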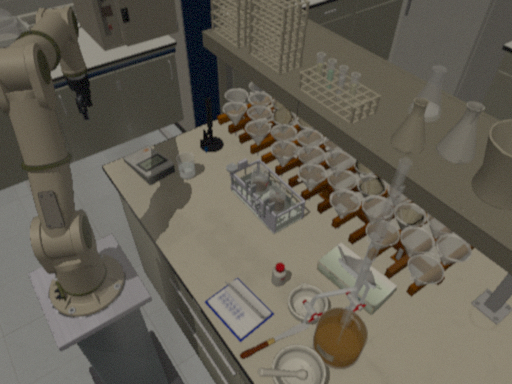

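View pics/top0.png

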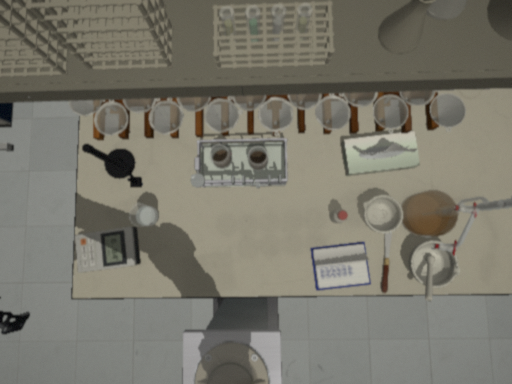

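The top view shows the carrier at about cols 193–288, rows 133–188. The gate is on its bottom edge, with the cam at (197,181). The beaker is at (145,215) and the bottle at (341,215).

Run:
```python
import cv2,numpy as np
for n,(a,b,c,d) in(("top",(125,195,185,295)),("scene",(150,235,220,315))):
    z=np.load(f"pics/{n}0.npz");im=z["image"][a:b,c:d,::-1]
    k=7
    cv2.imwrite(f"pics/{n}0c.png",cv2.resize(im,None,fx=k,fy=k,interpolation=cv2.INTER_CUBIC))
z=np.load("pics/top0.npz");T=z["T"];R=z["range_z"]
v,u=np.mgrid[0:384,0:512]
P=np.stack([(u-z["cx"])/z["fx"]*R,(v-z["cy"])/z["fy"]*R,R],-1)@T[:3,:3].T+T[:3,3]
H=P[...,2]
m=(H[125:195,185:295]*1000).astype(int)
for row in range(170,192):print(row,m[row-125,5:110:2].tolist())
```

```text
170 [-2, -1, 0, 128, 127, 102, 26, 4, 10, 1, 8, 7, 6, 8, 8, 3, 6, 11, 13, 13, 5, 7, 8, 7, 8, 7, 6, 8, 5, 5, 4, 5, 25, 36, 39, 35, 23, 7, 3, 7, 2, 7, 8, 8, 5, 7, 9, 26, 95, 0, 0, 0, -3]
171 [0, 0, -2, 105, 124, 98, 23, 7, 5, 2, 9, 2, 10, 9, 8, 1, 5, 6, 6, 9, 7, 1, 9, 6, 7, 8, 8, 7, 5, 10, 6, 9, 8, 13, 19, 5, 6, 6, 6, 9, 5, 7, 8, 10, 10, 8, 6, 26, 94, -1, -2, 0, -2]
172 [-2, -1, -2, 121, 124, 41, 25, 5, 7, 9, 10, 8, 6, 8, 7, 9, 9, 9, 7, 9, 8, 5, 10, 6, 7, 8, 6, 4, 3, 11, 4, 4, 11, 9, 8, 10, 8, 9, 9, 7, 7, 7, 4, 9, 8, 9, 11, 24, 99, 1, 0, 3, 3]
173 [-2, 0, 1, -1, 123, 47, 27, 7, 6, 7, 6, 10, 8, 10, 4, 6, 4, 9, 8, 3, 1, 7, 7, 7, 9, 9, 10, 5, 8, 11, 7, 7, 9, 10, 4, 5, 9, 6, 6, 3, 12, 8, 6, 7, 7, 4, 8, 19, 93, -1, 4, -4, -2]
174 [-2, 1, 1, 123, 126, 127, 25, 5, 7, 10, 8, 5, 7, 6, 7, 11, 8, 7, 5, 8, 7, 3, 6, 4, 5, 2, 8, 5, 6, 8, 6, 9, 10, 6, 11, 6, 8, 10, 8, 8, 6, 6, 6, 11, 5, 8, 9, 22, 94, 0, -4, 0, 0]
175 [-1, 125, 122, 123, 125, 123, 23, 7, 9, 11, 7, 11, 6, 6, 8, 6, 7, 8, 7, 5, 11, 9, 6, 7, 10, 8, 143, 4, 10, 7, 8, 8, 8, 7, 8, 7, 7, 6, 5, 139, 139, 7, 6, 6, 6, 138, 7, 13, 93, -4, -3, 3, 
[... 2659 characters left out ...]
, -1, -2, -2, -3, -1, 3, 0, 0, -2, -2, 0, -2, -1, -2, 1, 1, -2, -2, 1, 0, 78, 74, 0, 0, 0, 0, -2, -4, -1, -2, 4, -3, 1, -1, -2, -2, 0, 4, 1, 3]
189 [3, 0, 0, 0, -1, 4, 0, 0, 0, 0, -6, -3, -1, 2, 0, 0, 0, -3, -3, -2, -2, 1, -2, 2, -3, 0, -1, 1, -3, -2, 1, -1, 0, 0, -1, -1, 3, 0, 0, 1, -1, -1, 0, -1, 0, 0, 0, 0, 0, 0, -1, 1, -7]
190 [-1, 1, 0, -4, 0, 0, 0, 1, 0, -2, -1, -1, 0, -3, 0, 2, 2, -1, -1, 1, -3, -1, 0, -1, 0, 2, 0, 3, 2, 0, 1, -1, -1, -4, -2, 0, 0, -3, 2, -1, -7, -1, 2, -2, 4, 3, -1, -1, 0, -1, -2, -2, -3]
191 [4, 1, 1, -3, 1, -2, 0, -1, -1, 0, -1, 0, 2, -2, 1, 2, 0, 4, 0, -3, 0, -3, -3, 0, 0, 3, 4, 2, 0, -2, 0, 0, 0, 2, 1, -1, -2, 2, 0, 2, 1, 0, -4, -1, 2, 2, 2, 1, 1, 0, 1196, 0, -1]
```

View pics/top0c.png

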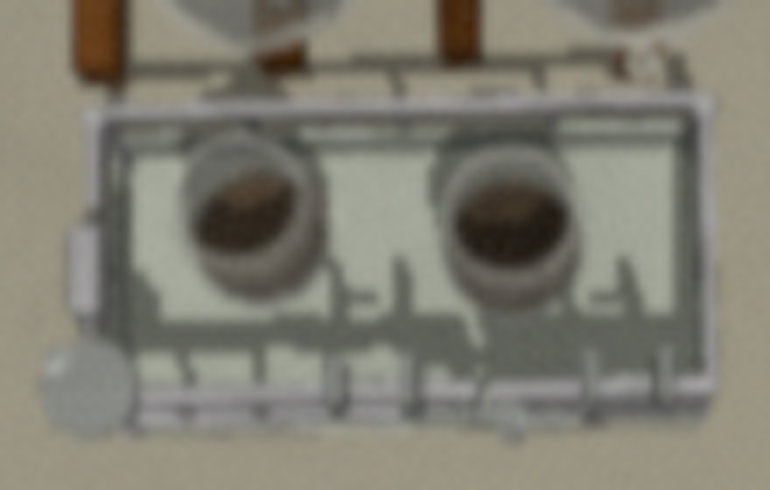

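View pics/scene0c.png

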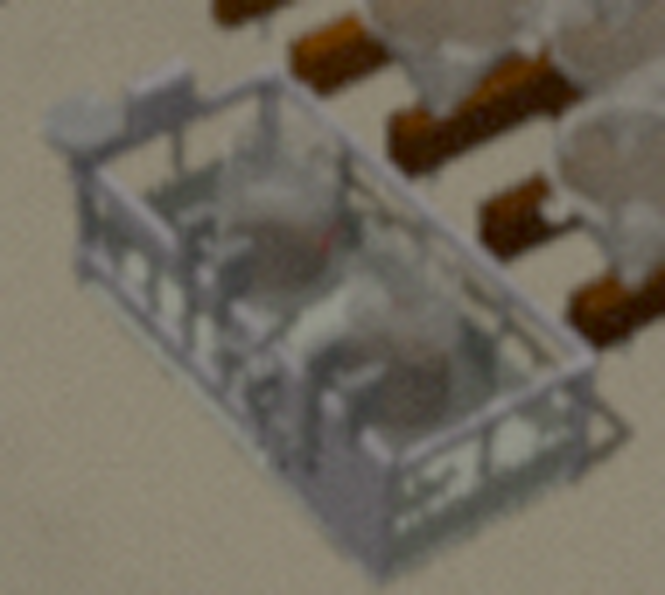

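Run:
```python
import cv2,numpy as np
z=np.load("pics/top0.npz");T=z["T"];R=z["range_z"]
v,u=np.mgrid[0:384,0:512]
P=np.stack([(u-z["cx"])/z["fx"]*R,(v-z["cy"])/z["fy"]*R,R],-1)@T[:3,:3].T+T[:3,3]
H=P[...,2]
roi=np.zeros_like(H,bool);roi[173:184,205:290]=1
n,l,s,c=cv2.connectedComponentsWithStats(((H>130)|(H>.130)&(H<.15)&roi).astype(np.uint8))
for i in range(1,n):
    p=P[(l==i)&(H>.13)&(H<.15)]
    if len(p)>4:print(len(p),s[i],p.mean(0).round(4),p.min(0).round(4),p.max(0).round(4))
roi=np.zeros_like(H,bool);roi[170:190,185:205]=1
p=P[roi&(H>.118)&(H<.132)];print("disc",len(p),p.mean(0),p.min(0),p.max(0))
# carrier yaw: back rail & right rail heights .09-.105
m=(H>.088)&(H<.108);m[:,:190]=0;m[:,295:]=0;m[:130]=0;m[190:]=0
p=P[m];rect=cv2.minAreaRect((p[:,:2]*1000).astype(np.float32));print(rect)
# bystanders
for nm,(a,b,c,d) in dict(beaker=(200,232,128,165),bottle=(200,232,325,355)).items():
    q=P[a:b,c:d].reshape(-1,3);q=q[(q[:,2]>.015)&(q[:,2]<.2)];print(nm,q.min(0).round(3),q.max(0).round(3),q.mean(0).round(3))
z=np.load("pics/scene0.npz")
```

```text
25 [242 175   3   9  25] [ 0.6243 -0.0519  0.1403] [ 0.6135 -0.0552  0.1301] [ 0.6366 -0.0488  0.1442]
24 [268 175   3   8  24] [ 0.6242 -0.1299  0.1404] [ 0.614  -0.1331  0.1378] [ 0.635  -0.1267  0.1437]
22 [278 175   3   8  22] [ 0.6238 -0.1601  0.1394] [ 0.6128 -0.1631  0.1317] [ 0.6344 -0.157   0.143 ]
23 [231 176   3   8  23] [ 0.624  -0.0189  0.1404] [ 0.6131 -0.0219  0.1316] [ 0.6345 -0.0156  0.1436]
disc 174 [0.62688062 0.08949824 0.12452702] [0.60441412 0.06797839 0.11805801] [0.65788764 0.10901319 0.12988752]
((696.7562255859375, -42.12968444824219), (292.86572265625, 182.5393524169922), 88.69860076904297)
beaker [0.474 0.241 0.015] [0.562 0.328 0.094] [0.521 0.283 0.054]
bottle [ 0.49  -0.372  0.017] [ 0.534 -0.329  0.096] [ 0.511 -0.346  0.068]
```

View pics/wrist0.png

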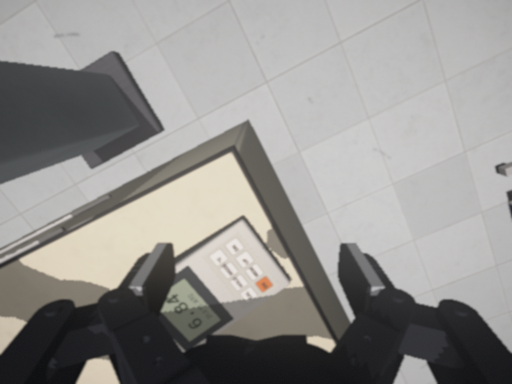

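Tabs in world coordinates (x about 0.624):

| Tab | y |
|---|---|
| Gate fixed | −0.019 |
| Gate sliding | −0.052 |
| Panel sliding | −0.130 |
| Panel fixed | −0.160 |

The hinge is at about (0.625, 0.090) and the carrier yaw is about 0. I'll turn the tool so its x axis points along +y, then travel high.

```bash
python3 -m handwheel '[{"gripper":8.5,"dp":[1.71,-3.545,0],"angular":[0,0,0.094]},{"gripper":8.5,"dp":[1.71,-3.545,0],"angular":[0,0,0.094]},{"gripper":8.5,"dp":[1.71,-3.545,0],"angular":[0,0,0.094]},{"gripper":8.5,"dp":[1.71,-3.545,0],"angular":[0,0,0.094]},{"gripper":8.5,"dp":[1.71,-3.545,0],"angular":[0,0,0.094]}]' 30
python3 -m handwheel '[{"gripper":8.5,"dp":[1.71,-3.545,0],"angular":[0,0,0]},{"gripper":8.5,"dp":[1.71,-3.545,0],"angular":[0,0,0]},{"gripper":8.5,"dp":[1.71,-3.545,0],"angular":[0,0,0]},{"gripper":8.5,"dp":[1.71,-3.545,0],"angular":[0,0,0]},{"gripper":8.5,"dp":[1.71,-3.545,0],"angular":[0,0,0]}]'
```

```text
time_s: 0.57
tool_pos: [0.3677, 0.3787, 0.231]
orientation: [[-0.007, 1.0, -0.0], [1.0, 0.007, -0.0], [-0.0, -0.0, -1.0]]
force: [1.4, 0.0, -0.3]
grip_width: 0.991
time_s: 0.98
tool_pos: [0.4531, 0.2014, 0.2313]
orientation: [[-0.002, 1.0, -0.0], [1.0, 0.002, 0.0], [0.0, -0.0, -1.0]]
force: [1.1, 0.7, -0.0]
grip_width: 0.999
```

```bash
python3 -m handwheel '[{"gripper":8.5,"dp":[1.71,-3.53,0],"angular":[0,0,0]},{"gripper":8.5,"dp":[1.71,-3.53,0],"angular":[0,0,0]},{"gripper":8.5,"dp":[1.71,-3.53,0],"angular":[0,0,0]},{"gripper":8.5,"dp":[1.71,-3.53,0],"angular":[0,0,0]},{"gripper":8.5,"dp":[1.71,-3.53,0],"angular":[0,0,0]}]'
python3 -m handwheel '[{"gripper":8.5,"dp":[1.71,-3.53,0],"angular":[0,0,0]},{"gripper":8.5,"dp":[1.71,-3.53,0],"angular":[0,0,0]},{"gripper":8.5,"dp":[1.71,-3.53,0],"angular":[0,0,0]},{"gripper":8.5,"dp":[1.71,-3.53,0],"angular":[0,0,0]},{"gripper":8.5,"dp":[1.71,-3.53,0],"angular":[0,0,0]}]'
python3 -m handwheel '[{"gripper":8.5,"dp":[0,0,0],"angular":[0,0,0]}]'
python3 - <<'E'
from rig import r, read_camera
import cv2,numpy as np
c=read_camera("wrist");cv2.imwrite("pics/wrist1.png",c["image"][:,:,::-1]);np.savez("pics/wrist1.npz",**c)
T=c["T"];R=c["range_z"];v,u=np.mgrid[0:384,0:512]
P=np.stack([(u-c["cx"])/c["fx"]*R,(v-c["cy"])/c["fy"]*R,R],-1)@T[:3,:3].T+T[:3,3]
H=P[...,2]
m=(H>.133)&(H<.148)&(P[...,0]>.6)&(P[...,0]<.65)&(P[...,1]<.05)
n,l,s,_=cv2.connectedComponentsWithStats(m.astype(np.uint8))
for i in range(1,n):
    p=P[l==i]
    if len(p)>20:print(s[i],np.median(p,0).round(4),np.percentile(p,2,0).round(4),np.percentile(p,98,0).round(4))
print(r.observe()["tool_pos"],r.observe()["q"])
E
```

```text
time_s: 1.4
tool_pos: [0.5386, 0.025, 0.2313]
orientation: [[-0.002, 1.0, -0.0], [1.0, 0.002, 0.0], [0.0, -0.0, -1.0]]
force: [0.5, 1.1, -0.1]
grip_width: 0.999
time_s: 1.82
tool_pos: [0.6242, -0.1512, 0.231]
orientation: [[-0.003, 1.0, -0.0], [1.0, 0.003, 0.0], [0.0, -0.0, -1.0]]
force: [0.7, 0.2, 0.6]
grip_width: 0.999
time_s: 1.9
tool_pos: [0.6235, -0.1591, 0.2297]
orientation: [[0.007, 1.0, -0.002], [1.0, -0.007, -0.005], [-0.005, -0.002, -1.0]]
force: [-1.4, -0.8, 0.3]
grip_width: 0.999
[283 183  11  28 244] [ 0.6272 -0.1323  0.1402] [ 0.6176 -0.1358  0.1339] [ 0.6396 -0.128   0.142 ]
[371 183  14  28 293] [ 0.6284 -0.055   0.1399] [ 0.6179 -0.0575  0.1338] [ 0.6399 -0.0501  0.1419]
[407 183  16  28 327] [ 0.6281 -0.0232  0.1398] [ 0.6177 -0.0256  0.1335] [ 0.6401 -0.0185  0.1419]
[248 184  10  27 249] [ 0.6274 -0.1627  0.1401] [ 0.6173 -0.167   0.1354] [ 0.6395 -0.1591  0.1418]
[ 0.62325158 -0.15536467  0.22983629] [ -7.01464697  25.62083568  26.33925698  76.40999201 -11.00209036
  80.59373716 108.58177564]
```

View pics/wrist1.png

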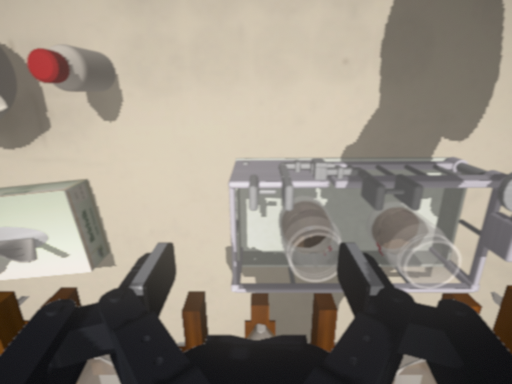

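The wrist view shows the tabs near cols 250, 285, 375 and 410, row ~190. The arm was still settling, so I'll remeasure.

```bash
cat > m.py <<'E'
from rig import r, read_camera
import cv2,numpy as np,sys
def cloud(c):
    T=c["T"];R=c["range_z"];v,u=np.mgrid[0:384,0:512]
    return np.stack([(u-c["cx"])/c["fx"]*R,(v-c["cy"])/c["fy"]*R,R],-1)@T[:3,:3].T+T[:3,3]
def tabs(c):
    P=cloud(c);H=P[...,2]
    m=(H>.133)&(H<.148)&(P[...,0]>.45)&(P[...,0]<.66)&(P[...,1]<.12)&(P[...,1]>-.2)
    n,l,s,_=cv2.connectedComponentsWithStats(m.astype(np.uint8))
    for i in range(1,n):
        p=P[l==i]
        if len(p)>8:print(s[i].tolist(),np.median(p,0).round(4),((np.percentile(p,2,0)+np.percentile(p,98,0))/2).round(4))
def shot(n,k):
    c=read_camera(n);cv2.imwrite(f"pics/{n}{k}.png",c["image"][:,:,::-1]);np.savez(f"pics/{n}{k}.npz",**c);return c
E
python3 -c "
from m import *
c=shot('wrist',2);tabs(c);print(r.observe()['tool_pos'],r.observe()['time_s'])
c=shot('top',2);tabs(c)"
```

```text
[244, 183, 9, 28, 234] [ 0.6274 -0.1629  0.1403] [ 0.6282 -0.163   0.1384]
[367, 183, 13, 28, 292] [ 0.6279 -0.0549  0.14  ] [ 0.6288 -0.0538  0.1377]
[279, 184, 10, 27, 251] [ 0.6275 -0.1322  0.1403] [ 0.6283 -0.132   0.1379]
[402, 184, 16, 27, 319] [ 0.6284 -0.0234  0.1398] [ 0.6288 -0.0219  0.1377]
[ 0.62337872 -0.15209761  0.23010082] 2.0
[231, 176, 3, 8, 23] [ 0.6243 -0.0189  0.1408] [ 0.6239 -0.0189  0.1406]
```

```bash
python3 -m handwheel '[{"gripper":8.5,"dp":[0.1,-0.1,-3],"angular":[0,0,0]},{"gripper":8.5,"dp":[0.1,0,-3],"angular":[0,0,0]},{"gripper":8.5,"dp":[0,0,-3],"angular":[0,0,0]},{"gripper":8.5,"dp":[0,0,-1],"angular":[0,0,0]},{"gripper":8.5,"dp":[0,0,0],"angular":[0,0,0]}]'
python3 -c "
from m import *
shot('wrist',3);print(r.observe()['tool_pos'],r.observe()['force'])"
```

```text
time_s: 2.47
tool_pos: [0.6239, -0.148, 0.1284]
orientation: [[-0.005, 1.0, -0.006], [1.0, 0.005, 0.002], [0.002, -0.006, -1.0]]
force: [0.2, 0.4, -0.3]
grip_width: 0.992
[ 0.62529701 -0.14892581  0.13098482] [-0.01034747  0.36768867  0.25385287]
```

View pics/wrist3.png

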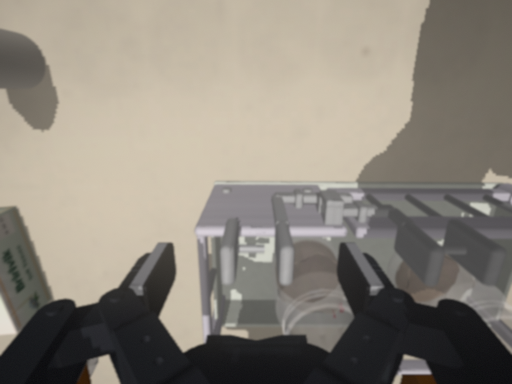

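The tabs straddle the image centre at cols 229 and 285, row 250. The fingers are well clear of both. Next: lower and recheck.

```bash
python3 -m handwheel '[{"gripper":8.5,"dp":[0,-0.1,-1],"angular":[0,0,0]},{"gripper":8.5,"dp":[0,0,-1.1],"angular":[0,0,0]},{"gripper":8.5,"dp":[0,0,0],"angular":[0,0,0]},{"gripper":8.5,"dp":[0,0,0],"angular":[0,0,0]}]'
python3 -c "
from m import *
c=shot('wrist',4);print(r.observe()['tool_pos'],r.observe()['force']);cv2.imwrite('pics/w4c.png',cv2.resize(c['image'][150:384,100:450,::-1],None,fx=2.2,fy=2.2))"
```

```text
time_s: 2.85
tool_pos: [0.6256, -0.1516, 0.1101]
orientation: [[-0.002, 1.0, -0.001], [1.0, 0.002, 0.0], [0.0, -0.001, -1.0]]
force: [-0.5, -0.4, -0.7]
grip_width: 0.993
[ 0.62587965 -0.15167619  0.11058049] [-0.21911488  0.08233506  1.22988882]
```

View pics/w4c.png

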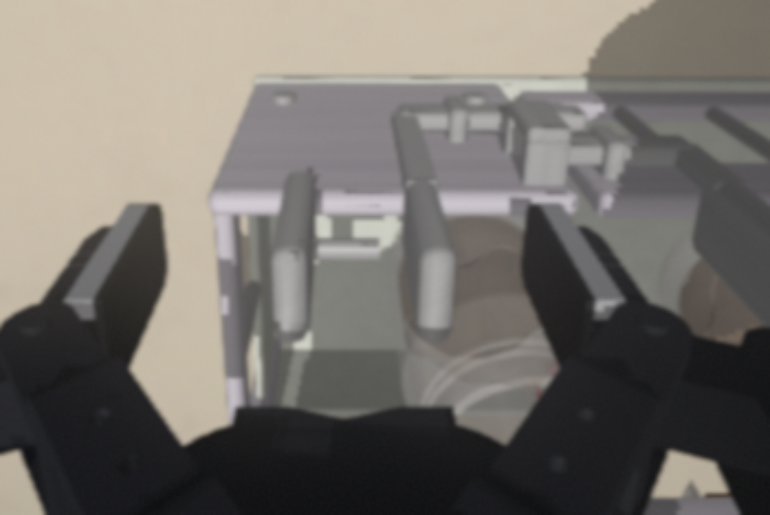

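```bash
python3 -m handwheel '[{"gripper":6,"dp":[0,-0.25,-0.3],"angular":[0,0,0]},{"gripper":4.5,"dp":[0,0,0],"angular":[0,0,0]},{"gripper":3.6,"dp":[0,0,0],"angular":[0,0,0]},{"gripper":3.2,"dp":[0,0,0],"angular":[0,0,0]}]' 30
python3 -m handwheel '[{"gripper":2.9,"dp":[0,0,0],"angular":[0,0,0]},{"gripper":2.5,"dp":[0,0,0],"angular":[0,0,0]},{"gripper":2.2,"dp":[0,0,0],"angular":[0,0,0]}]' 30
python3 -m handwheel '[{"gripper":2.0,"dp":[0,0,0],"angular":[0,0,0]},{"gripper":2,"dp":[0,0,0],"angular":[0,0,0]},{"gripper":2.0,"dp":[0,0,0],"angular":[0,0,0]}]' 30
python3 -c "
from m import *
c=shot('wrist',5);print(r.observe()['tool_pos'],r.observe()['force']);cv2.imwrite('pics/w5c.png',cv2.resize(c['image'][150:384,100:450,::-1],None,fx=2.2,fy=2.2))"
```

```text
time_s: 3.23
tool_pos: [0.6261, -0.1532, 0.1077]
orientation: [[-0.003, 1.0, 0.001], [1.0, 0.003, 0.001], [0.001, 0.001, -1.0]]
force: [-0.7, 4.5, 4.0]
grip_width: 0.447
time_s: 3.48
tool_pos: [0.6262, -0.1543, 0.1079]
orientation: [[-0.002, 1.0, 0.001], [1.0, 0.002, -0.0], [-0.0, 0.001, -1.0]]
force: [0.0, 2.8, 5.1]
grip_width: 0.301
time_s: 3.73
tool_pos: [0.6263, -0.1543, 0.108]
orientation: [[-0.002, 1.0, 0.001], [1.0, 0.002, -0.0], [-0.0, 0.001, -1.0]]
force: [0.2, 1.8, 4.9]
grip_width: 0.298
[ 0.62623125 -0.15432282  0.10792037] [-0.1537856   1.81566443  5.18664756]
```

View pics/w5c.png

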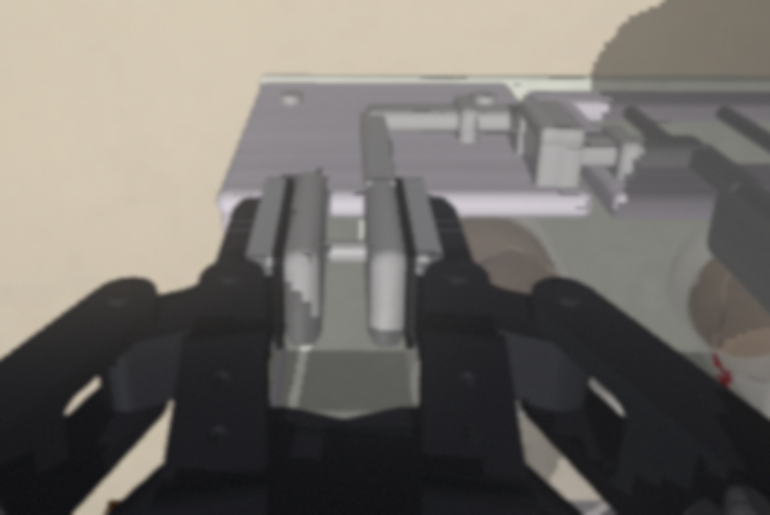

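Opening reads 0.298 × 85 ≈ 25 mm and is steady, so the panel catch is at its stop, with both tabs gripped at crop cols 300 and 385. Next: release, rise and go over the gate's catch.

```bash
python3 -m handwheel '[{"gripper":4,"dp":[0,0,0],"angular":[0,0,0]},{"gripper":6,"dp":[0,0,0],"angular":[0,0,0]},{"gripper":8.5,"dp":[0,0,0],"angular":[0,0,0]},{"gripper":8.5,"dp":[0,0,0],"angular":[0,0,0]},{"gripper":8.5,"dp":[0,0,2],"angular":[0,0,0]}]' 30
python3 -m handwheel '[{"gripper":8.5,"dp":[0,0,3],"angular":[0,0,0]},{"gripper":8.5,"dp":[0,1.5,2],"angular":[0,0,0]},{"gripper":8.5,"dp":[0,3.5,0],"angular":[0,0,0]},{"gripper":8.5,"dp":[0,3.8,0],"angular":[0,0,0]},{"gripper":8.5,"dp":[0,3.5,0],"angular":[0,0,0]}]'
python3 -m handwheel '[{"gripper":8.5,"dp":[0,0,0],"angular":[0,0,0]},{"gripper":8.5,"dp":[0,0,0],"angular":[0,0,0]},{"gripper":8.5,"dp":[0,0,0],"angular":[0,0,0]}]'
python3 -c "
from m import *
c=shot('wrist',6);print(r.observe()['tool_pos'],r.observe()['force']);tabs(c)
c=shot('top',6);tabs(c)"
```

```text
time_s: 4.2
tool_pos: [0.6232, -0.1535, 0.1231]
orientation: [[-0.002, 1.0, -0.007], [1.0, 0.002, 0.001], [0.001, -0.007, -1.0]]
force: [-0.5, 1.4, -0.8]
grip_width: 0.979
time_s: 4.62
tool_pos: [0.6258, -0.03, 0.1777]
orientation: [[-0.001, 1.0, 0.001], [1.0, 0.001, 0.0], [0.0, 0.001, -1.0]]
force: [0.6, 0.8, 0.1]
grip_width: 0.995
time_s: 4.87
tool_pos: [0.6256, -0.0317, 0.1771]
orientation: [[-0.002, 1.0, -0.0], [1.0, 0.002, -0.001], [-0.001, -0.0, -1.0]]
force: [-0.3, -1.6, 0.4]
grip_width: 0.998
[ 0.62561544 -0.03279256  0.17720659] [-0.20102019 -0.2320841  -0.16889993]
[59, 203, 21, 34, 521] [ 0.6277 -0.1607  0.1395] [ 0.6286 -0.1623  0.1375]
[85, 203, 20, 34, 495] [ 0.6276 -0.143   0.1396] [ 0.6286 -0.1442  0.1375]
[220, 203, 13, 35, 389] [ 0.6275 -0.0526  0.1401] [ 0.6285 -0.053   0.1378]
[266, 203, 12, 35, 387] [ 0.6274 -0.0216  0.1402] [ 0.6287 -0.0213  0.1379]
[272, 175, 3, 8, 19] [ 0.6255 -0.142   0.1411] [ 0.6239 -0.142   0.1408]
[278, 175, 3, 8, 21] [ 0.6251 -0.1599  0.1406] [ 0.6236 -0.16    0.1398]
```

View pics/wrist6.png

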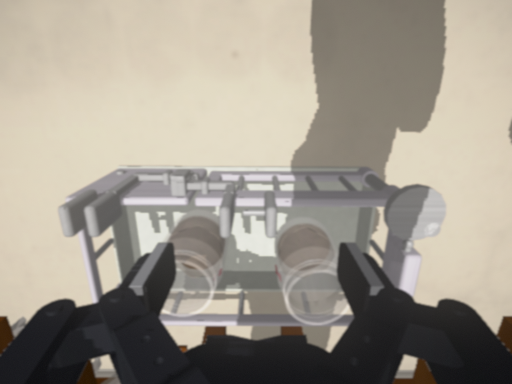

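The panel tabs measure 18 mm apart (top camera −0.142 and −0.160), so the bolt is fully drawn. The gate tabs are at cols 226 and 272, ready for the descent.

```bash
python3 -m handwheel '[{"gripper":8.5,"dp":[0.05,0.15,-3],"angular":[0,0,0]},{"gripper":8.5,"dp":[0,0,-2.5],"angular":[0,0,0]},{"gripper":8.5,"dp":[0,0,-1.4],"angular":[0,0,0]},{"gripper":8.5,"dp":[0,0,0],"angular":[0,0,0]},{"gripper":7,"dp":[0,0,0],"angular":[0,0,0]}]' 40
python3 -m handwheel '[{"gripper":5.5,"dp":[0,0,0],"angular":[0,0,0]},{"gripper":4.5,"dp":[0,0,0],"angular":[0,0,0]},{"gripper":3.7,"dp":[0,0,0],"angular":[0,0,0]},{"gripper":3,"dp":[0,0,0],"angular":[0,0,0]},{"gripper":2.5,"dp":[0,0,0],"angular":[0,0,0]}]' 40
python3 -m handwheel '[{"gripper":2.0,"dp":[0,0,0],"angular":[0,0,0]},{"gripper":2,"dp":[0,0,0],"angular":[0,0,0]},{"gripper":2.0,"dp":[0,0,0],"angular":[0,0,0]}]' 40
python3 -c "
from m import *
c=shot('wrist',7);print(r.observe()['tool_pos'],r.observe()['force']);cv2.imwrite('pics/w7c.png',cv2.resize(c['image'][150:384,100:450,::-1],None,fx=2.2,fy=2.2))"
```

```text
time_s: 5.38
tool_pos: [0.6258, -0.0312, 0.1079]
orientation: [[-0.0, 1.0, -0.002], [1.0, 0.0, -0.001], [-0.001, -0.002, -1.0]]
force: [0.4, -0.1, 1.0]
grip_width: 0.88
time_s: 5.8
tool_pos: [0.6278, -0.0301, 0.1109]
orientation: [[-0.002, 1.0, 0.004], [1.0, 0.002, 0.0], [0.0, 0.004, -1.0]]
force: [-0.4, 1.4, 4.2]
grip_width: 0.301
time_s: 6.05
tool_pos: [0.6278, -0.03, 0.111]
orientation: [[-0.002, 1.0, 0.004], [1.0, 0.002, -0.0], [-0.0, 0.004, -1.0]]
force: [-0.8, 0.1, 8.8]
grip_width: 0.293
[ 0.62780423 -0.03001954  0.11095302] [-0.90968437 -0.22741188  8.78562981]
```

View pics/w7c.png

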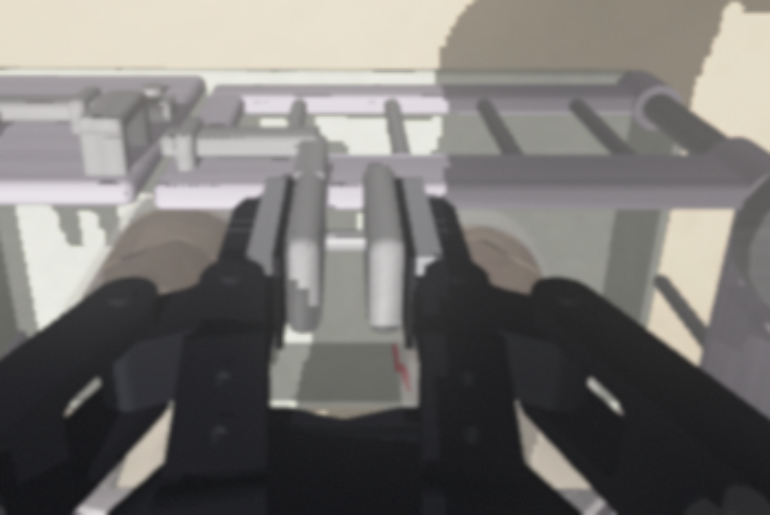

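The gate catch is squeezed to about 25 mm, with the tabs at crop cols 305 and 380. I'll work out the arc about the hinge (≈0.626, 0.088).

Run:
```python
import numpy as np
a=np.arange(0,21)*0.08
p=np.c_[-.118*np.sin(a),-.118*np.cos(a)]*100
print(np.diff(p,axis=0).round(2).tolist())
```

```text
[[-0.94, 0.04], [-0.94, 0.11], [-0.92, 0.19], [-0.91, 0.26], [-0.88, 0.33], [-0.85, 0.4], [-0.82, 0.47], [-0.78, 0.53], [-0.73, 0.59], [-0.68, 0.65], [-0.63, 0.7], [-0.57, 0.75], [-0.51, 0.79], [-0.44, 0.83], [-0.38, 0.87], [-0.31, 0.89], [-0.23, 0.91], [-0.16, 0.93], [-0.09, 0.94], [-0.01, 0.94]]
```

```bash
python3 -m handwheel '[{"gripper":2,"dp":[-0.94,0.04,0],"angular":[0,0,-0.08]},{"gripper":2,"dp":[-0.94,0.11,0],"angular":[0,0,-0.08]},{"gripper":2,"dp":[0,0,0],"angular":[0,0,0]}]' 40
python3 -c "
from m import *
c=shot('wrist',8);print(r.observe()['tool_pos'],r.observe()['force'],r.observe()['ft_torque'])"
```

```text
time_s: 6.35
tool_pos: [0.6082, -0.028, 0.111]
orientation: [[0.162, 0.987, 0.004], [0.987, -0.162, 0.0], [0.001, 0.004, -1.0]]
force: [2.4, -1.3, 4.3]
grip_width: 0.295
[ 0.60881196 -0.02812552  0.1109386 ] [ 1.27729593 -0.30837548  6.55236626] [-0.61938138 -0.1358761  -0.05105087]
```

View pics/wrist8.png

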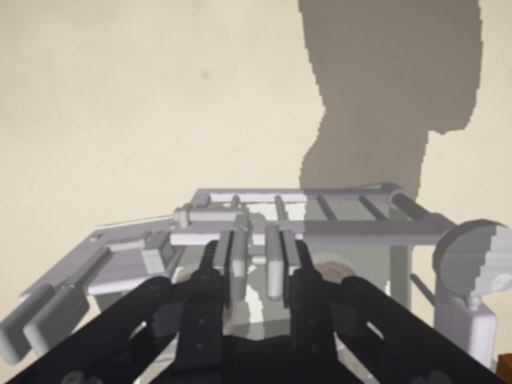

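The gate is free and turning with the tool. Its top bar is aligned with the image and it has rotated away from the panel at left. I'll continue.

```bash
python3 -m handwheel '[{"gripper":2,"dp":[-0.92,0.19,0],"angular":[0,0,-0.08]},{"gripper":2,"dp":[-0.91,0.26,0],"angular":[0,0,-0.08]},{"gripper":2,"dp":[-0.88,0.33,0],"angular":[0,0,-0.08]},{"gripper":2,"dp":[-0.85,0.4,0],"angular":[0,0,-0.08]}]'
python3 -m handwheel '[{"gripper":2,"dp":[-0.82,0.47,0],"angular":[0,0,-0.08]},{"gripper":2,"dp":[-0.78,0.53,0],"angular":[0,0,-0.08]},{"gripper":2,"dp":[-0.73,0.59,0],"angular":[0,0,-0.08]},{"gripper":2,"dp":[-0.68,0.65,0],"angular":[0,0,-0.08]}]'
```

```text
time_s: 6.73
tool_pos: [0.5735, -0.0157, 0.1109]
orientation: [[0.462, 0.887, 0.005], [0.887, -0.462, 0.001], [0.003, 0.004, -1.0]]
force: [0.2, 3.0, 7.6]
grip_width: 0.295
time_s: 7.07
tool_pos: [0.5438, 0.0071, 0.1108]
orientation: [[0.718, 0.696, 0.006], [0.696, -0.718, 0.001], [0.005, 0.003, -1.0]]
force: [4.1, 3.4, 6.9]
grip_width: 0.293
```

```bash
python3 -m handwheel '[{"gripper":2,"dp":[-0.63,0.7,0],"angular":[0,0,-0.08]},{"gripper":2,"dp":[-0.57,0.75,0],"angular":[0,0,-0.08]},{"gripper":2,"dp":[-0.51,0.79,0],"angular":[0,0,-0.08]},{"gripper":2,"dp":[-0.44,0.83,0],"angular":[0,0,-0.08]},{"gripper":2,"dp":[-0.38,0.87,0],"angular":[0,0,-0.08]}]'
python3 -m handwheel '[{"gripper":2,"dp":[-0.31,0.89,0],"angular":[0,0,-0.08]},{"gripper":2,"dp":[-0.23,0.91,0],"angular":[0,0,-0.08]},{"gripper":2,"dp":[-0.16,0.93,0],"angular":[0,0,-0.08]},{"gripper":2,"dp":[-0.09,0.94,0],"angular":[0,0,-0.08]},{"gripper":2,"dp":[0,0.6,0],"angular":[0,0,-0.05]}]'
python3 -m handwheel '[{"gripper":2,"dp":[0,0,0],"angular":[0,0,0]},{"gripper":2,"dp":[0,0,0],"angular":[0,0,0]},{"gripper":2,"dp":[0,0,0],"angular":[0,0,0]}]'
python3 -c "
from m import *
c=shot('wrist',9);print(r.observe()['tool_pos'],r.observe()['force'],r.observe()['ft_torque']);tabs(c);c=shot('top',9)
cv2.imwrite('pics/t9c.png',cv2.resize(c['image'][110:260,120:360,::-1],None,fx=3,fy=3))
shot('scene',9)"
```

```text
time_s: 7.48
tool_pos: [0.5192, 0.0471, 0.1108]
orientation: [[0.932, 0.362, 0.007], [0.362, -0.932, 0.002], [0.007, 0.0, -1.0]]
force: [9.6, 3.7, 1.8]
grip_width: 0.296
time_s: 7.9
tool_pos: [0.512, 0.09, 0.1109]
orientation: [[1.0, 0.0, 0.008], [0.0, -1.0, 0.002], [0.008, -0.002, -1.0]]
force: [11.1, 0.1, 1.9]
grip_width: 0.294
time_s: 8.15
tool_pos: [0.512, 0.0891, 0.1108]
orientation: [[1.0, 0.004, 0.007], [0.004, -1.0, 0.002], [0.007, -0.002, -1.0]]
force: [8.8, 1.1, 2.7]
grip_width: 0.294
[0.51198185 0.08914085 0.11085586] [8.77402584 1.7909314  3.18628724] [ 0.05675634 -0.91614851  0.35281554]
[199, 249, 48, 60, 1461] [0.5001 0.0944 0.1404] [0.497  0.0886 0.1406]
[267, 249, 48, 60, 1448] [0.5237 0.0947 0.1403] [0.5269 0.0887 0.1407]
```

View pics/wrist9.png

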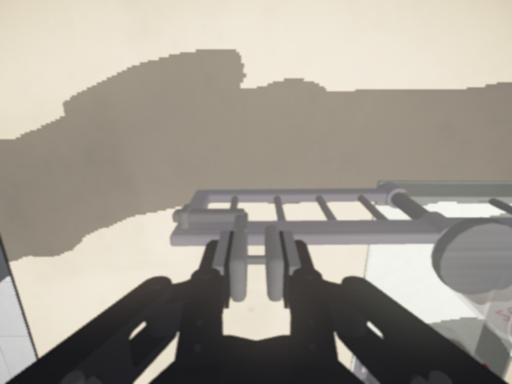

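View pics/t9c.png

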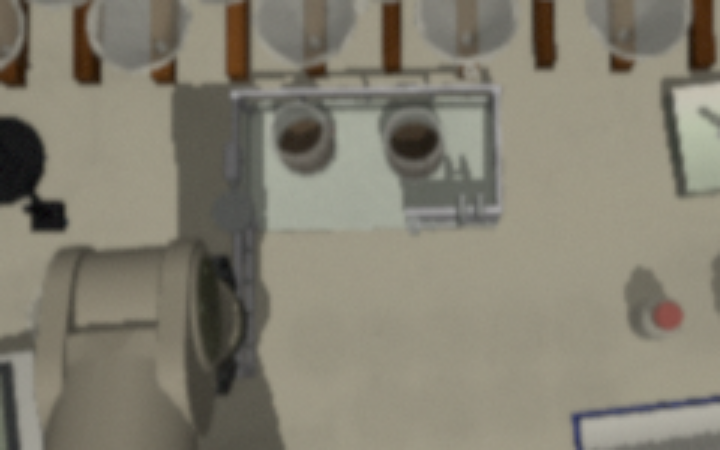

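View pics/scene9.png

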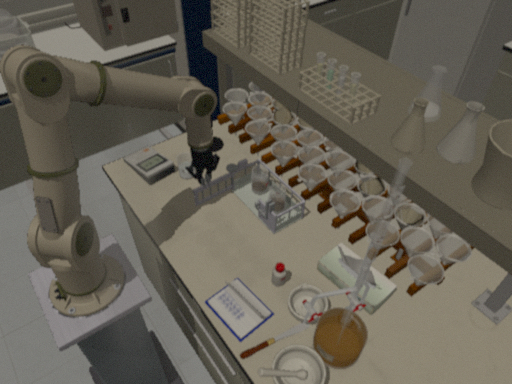

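The gate stands at about 90° with its tabs still squeezed, and the jars are unmoved at top-view cols 221 and 257. The 9 N pull along the gate comes from my arc radius being slightly large. I'll relax that by 2 mm and check the beaker.

```bash
python3 -m handwheel '[{"gripper":2,"dp":[0.2,0,0],"angular":[0,0,0]},{"gripper":2,"dp":[0,0,0],"angular":[0,0,0]},{"gripper":2,"dp":[0,0,0],"angular":[0,0,0]},{"gripper":2,"dp":[0,0,0],"angular":[0,0,0]}]'
python3 -c "
from m import *
o=r.observe();print(o['tool_pos'],o['force'],o['dq'].round(2),o['grip_width'])
c=shot('scene',10);a=np.load('pics/scene0.npz')['image']
k=lambda i:cv2.resize(i[120:240,140:290,::-1],None,fx=2.6,fy=2.6)
cv2.imwrite('pics/cmp10.png',np.hstack([k(a),k(c['image'])]))
# gate angle from wrist cloud: top bar z~.10
w=shot('wrist',10);P=cloud(w);m=(abs(P[...,2]-.101)<.006)&(P[...,0]<.6)&(P[...,0]>.44)&(abs(P[...,1]-.09)<.03)
p=P[m][:,:2];print(len(p),cv2.fitLine((p*1000).astype(np.float32),cv2.DIST_HUBER,0,.01,.01).ravel())"
```

```text
time_s: 8.63
tool_pos: [0.512, 0.0892, 0.1108]
orientation: [[1.0, 0.004, 0.003], [0.004, -1.0, 0.003], [0.003, -0.003, -1.0]]
force: [-2.0, 0.8, 13.4]
grip_width: 0.291
[0.51201547 0.08920982 0.11079872] [-1.97272715  0.83920944 13.37398508] [-0.07 -0.08  0.14 -0.01  0.04 -0.06 -0.02] 0.29143215294328206
2655 [9.9999559e-01 2.9694885e-03 5.3630389e+02 8.9064491e+01]
```

View pics/cmp10.png

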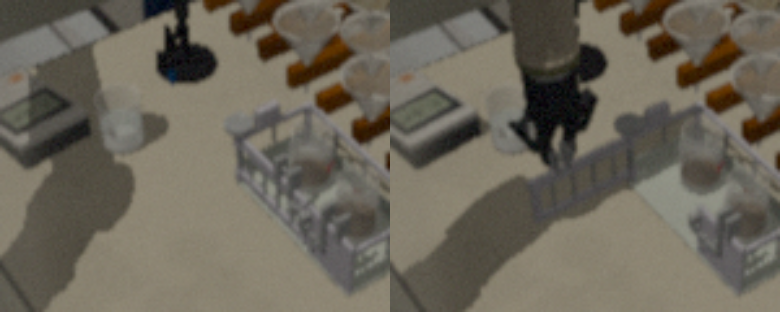

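```bash
python3 -c "
from rig import *
print(hand_in())"
```

```text
the job is handed in; nothing more can be done
None
```

The gate is open at about a right angle, still held by its squeezed catch, and the job was handed in at about 8.7 s on the robot's clock.

- **Panel catch:** I squeezed its tabs until the fingers stopped at about 25 mm (stop expected at 26). After I let go, the top camera still showed the tabs 18 mm apart, so the bolt is fully drawn.
- **Gate:** I then squeezed the gate's own catch to the same width, swung the gate past its detent, and kept hold of it.
- **Final angle:** The gate's top bar measured within about 0.2° of a right angle to the carrier's front, taking the carrier as square to the world axes. The first rectangle fit to the carrier suggested about 1.3° of yaw, but the tab line showed none.
- **Forces:** The wrist force reading at the end was about 14 N, mostly upward, and no reading I took went above that.
- **Jars and bystanders:** The jars did not move in the pictures. The bottle was not compared numerically, but my path stayed well away from it. I did not look at the mortar again.
- **Beaker:** It appears in the same place, but the gripper partly hid it, so that check is by eye only.
- **Calibration:** The wrist and top cameras disagreed by about 2–4 mm on tab positions. I used values in between, corrected by the wrist view close up.

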